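Close the lock drawer and reset its interlock pair

ROBOT

A 6-joint arm with a two-finger parallel gripper is mounted at the origin on the work surface. World frame = base frame: x ahead of the robot, y to its left, z up, the work surface at z = 0. Lengths are in mm, angles in rad, forces in N, time in s.
With the tool pointing down it reaches from about 275 to 825 mm from the base axis. Payload 5.2 kg.
Tool frame: the origin (TCP) lies on the centre line of the jaws, within the pads' length; the fingertips stand 11 mm ahead of it and the grasp point (between the pads) lies 8 mm behind it (nose_length is the distance from the TCP to the fingertips, in mm); z points along the fingers, y is the line along which they close (so a half turn about z gives the same grasp; the last joint's range is limited). The gripper opens to 93 mm and grips with 3 to 60 N. Pads are 15 mm wide; open, the fingers measure 128 mm over their backs; the gripper's body (75 mm by 188 mm) begins 65 mm behind the grasp point.
Start: joints at [-1.368, 0.259, 1.535, -0, 1.348, -0.203], TCP at [217.135, -505.329, 229.653] pointing down, gripper open.
Joint ranges: [-3.14, 3.14], [-0.91, 2.08], [0.19, 2.58], [-1.22, 4.36], [0.22, 2.71], [-3.12, 3.12]. Speed limits (rad/s): [2.57, 2.57, 3.14, 3.14, 3.14, 3.14].

INTERFACE

Orientations are given as a unit quaternion [w, x, y, z].
In Python, from cell import * gives the robot as it stands.
- The arm moves only by the tool carry_out, never from a script. Its argument "deltas" is a list of rows, each a list of 7 numbers: the opening, from -1 (shut) to 1 (fully open), then the shift along the world's x, y, z in cm, then the turn, a rotation vector about the world's x, y, z in rad. A call has 1 to 8 rows; each row is the pose to reach, as a shift and turn from the pose commanded when the call began; what a row does not reach only later rows make up. A row lasts 1/8 s, in which the tool goes at most 62.5 mm and 10.7 degrees, less where a joint would pass 70% of its speed; a pose out of reach is approached as far as the arm can. A call with a gripper value outside its range is refused whole. The fingers move at their own pace and stop on an object; the grip force is fixed at half the most. Time passes only in rows, so rows that repeat a pose let the fingers close. It gives the time, the measured TCP pose, the force, the opening and the grip force at its end, in the units of the state.
- sense(): the state, without advancing time (a new reading comes with each control period).
- read_camera(name): name is "side" or "top" or "wrist"; returns the picture (420x560x3 uint8, red, green, blue); there is no depth.
- camera_info(name): a dict with "vfov" (degrees; the focal length in pixels is half the picture's height over the tangent of half this angle, whatever the lens; pixels are square), "cx", "cy" (the principal point, pixels), "T" (4x4, takes a point from camera to world coordinates); the wrist camera has in their place "tool_from_camera" (4x4, takes a point from camera to tool coordinates, whose origin is the TCP and whose axes are the flange's). Camera axes: x right, y down, z forward; pixel columns grow to the right and rows downward; lengths in mm; the calibration is good to about 2 mm. The wrist camera is an equidistant fisheye: a pixel r from the principal point sees the ray r / f radians off the axis. A picture is of the moment at which its call begins: read the wrist's pose just before it. camera_info takes no time and is no camera call.
- hand_in(): hands the job in; it is judged then, once.
The state is a dict: "t": time; "qpos": joint angles; "joint_vel": joint speeds; "effort": joint torques, N m; "ee_pos": TCP position; "ee_rot": TCP orientation; "ft_force": force on the tool from outside, world axes, zero at the start; "moment": the same for the moment, N m; "grip_width": opening from 0.0 (shut) to 1.0 (fully open); "finger_force": force on a finger pad.
Only numpy, scipy, OpenCV 4.12 (cv2) and the standard library are available. Lean on these libraries where they do the work, as an engineer would, in place of code of your own. Each camera call takes 0.05 s, during which the arm holds its last target. There are 200 camera calls.

TASK

Push the open lock drawer under the walnut ledge fully shut. Then re-arm its lock: press the two green buttons on the grey lock unit fully down together, one fingertip on each and never one alone, hold both down for at least two seconds, and let go so that both come back up. Only touch and push, pick nothing up; do not press the red call button, and leave everything else where it is.

Things in the scene. Friction and masses are not known exactly. Their poses are not given: they have to be found in the camera images.
- cabinet: White fixed cabinet, 260 deep (x) x 560 wide (y), walnut ledge on top 90 mm above the table. Origin: on the table under the middle of the front face; +x points into the cabinet, away from the robot, z up. Turned by up to 0.12 rad. A beech peg rail on two posts spans the ledge's back edge (x = 252 mm, top 219 mm above the table; pegs and a hung oximeter reach forward to x = 210 mm).
- lock_drawer (a joint): How far the drawer stands open, in m: 0 shut, at most 0.080. It slides shut along the cabinet's +x against about 1.5 N of friction, stays where it is left, and stops hard at 0. Counts as shut below 0.004.
- drawer_face (a point): Centre of the outside face of the drawer's flat grey front, which has no handle: 300 wide, 58 high (from 10 to 68 mm above the table), 18 thick; the face looks to the cabinet's -x. This point is 39 mm above the table and moves with the drawer. Shut, the face stands 18 mm in front of the cabinet's front and of the ledge's edge.
- lock_unit: Grey housing fixed on the ledge, 56 (x) x 110 (y) x 30 high, origin at the centre of its underside. It carries two green round buttons on its own y axis, 30 mm to either side of its centre (60 mm centre to centre). It stands at the left or right on the ledge, turned by up to 0.3 rad against the cabinet.
- button_a_top (a point): Centre of the top of the green button on the lock unit's +y side. Flat cap 26 mm in diameter; released, its top is 42 mm above the ledge and 12 mm above the housing's top (4 mm when fully down). Moves with the button.
- button_b_top (a point): The same for the green button on the lock unit's -y side.
- button_a (a joint): How far button a is pressed straight down, in m: 0 up, 0.008 fully down at its stop; counts as down beyond 0.005. Spring: about 1 N to start moving, 5 N at the stop; it springs back when let go.
- button_b (a joint): The same for button b.
- call_unit: White housing fixed on the ledge, 56 x 70 x 30 high, with one red round button in its middle (same cap as the green ones, top 42 mm above the ledge). At the other end of the ledge from the lock unit. Origin at the centre of its underside. Not to be pressed.
- call_button (a joint): How far the red call button is pressed, in m (0 up, 0.008 down). Must stay up.
- mortar: Loose green glass mortar with its pestle in it (one piece), 78 in diameter, 50 high, 72 over the pestle, on the back of the ledge. Origin at the centre of its underside. A bystander.
- pill_box: Loose stainless pill box, 55 x 85 x 22 high, on the back of the ledge. Origin at the centre of its underside. A bystander.
- spoon: Loose white porcelain medicine spoon, 130 long, lying along its own x on the back of the ledge. A bystander.
- syrup: Loose amber glass bottle, 56 in diameter, 120 high, on the table to the left of the cabinet. Origin at the centre of its underside. A bystander.
- dose_cup: Loose white dosing cup, 40 in diameter, 40 high, on the table to the right of the cabinet. Origin at the centre of its underside. A bystander.

How it is judged:
By the outcome, as a careful person would: the job done as asked, in the order asked, and still so for the second after the job is handed in, with the robot touching nothing.
It also fails if it takes over 48 s, if anything falls off the work surface, if the arm or the gripper's body presses on something with over 40 N, if the wrist force passes 120 N, or if a joint passes its speed limit or range.

## Working session

There is one attempt and no reset: what is moved stays moved. The work goes in short steps, Python scripts to look and compute and a tool call to move; the robot and the scene stay as the last step left them, time stands still between calls to the robot, and variables do not carry over. Pictures are saved under pics/ and viewed, at most 10 in all, crops included, and the job is handed in when it is done.

Besides the shell and the picture viewer there is one more tool, called after "Request:" as a command line: name --pt "numbers of a row" for each row, then --argument value for the rest. carry_out: Moves the arm, as the interface text tells. Its arguments: {"type":"object","properties":{"deltas":{"type":"array","items":{"type":"array","items":{"type":"number"}}}},"required":["deltas"]}

```bash
mkdir -p pics; ls; python3 - <<'E'
from cell import *
import cv2,numpy as np
for n in("top","side"):
    im=read_camera(n);cv2.imwrite(f"pics/{n}0.png",im[:,:,::-1])
    i=camera_info(n);print(n,i["vfov"],i["cx"],i["cy"],np.round(i["T"],3).tolist())
s=sense();print(s)
i=camera_info("wrist");print(i)
E
```

```text
pics
top 44.57906127936176 280.69603866148134 215.65081972055492 [[0.029, -0.986, 0.162, 372.727], [-0.999, -0.027, 0.018, -13.134], [-0.014, -0.162, -0.987, 1580.358], [0.0, 0.0, 0.0, 1.0]]
side 54.056502205209966 283.86287446010556 208.3055165731776 [[0.999, -0.019, 0.048, 566.533], [-0.048, -0.672, 0.739, -851.484], [0.018, -0.74, -0.672, 889.927], [0.0, 0.0, 0.0, 1.0]]
{'t': 0.1, 'qpos': array([-1.36782152e+00,  2.59229147e-01,  1.53595613e+00, -4.23030951e-06,
        1.34800291e+00, -2.02803416e-01]), 'joint_vel': array([-0.00116913, -0.00253078, -0.00270036,  0.00136887,  0.00017528,
        0.00046874]), 'effort': array([ 1.87135767e-03, -4.38210011e+01, -2.84640813e+01,  7.20426813e-02,
        3.62046598e-02, -4.81623863e-05]), 'ee_pos': array([ 217.02565008, -504.86086019,  228.92991164]), 'ee_rot': array([-7.97763544e-04,  9.79488104e-01,  2.01500416e-01, -2.13086861e-06]), 'ft_force': array([ 0.81872755, -0.37595639, -0.08549378]), 'moment': array([ 0.00163293,  0.00097447, -0.00521929]), 'finger_force': 0.0, 'grip_width': 0.9983891873604329}
{'vfov': 65.70646984690485, 'cx': 279.8060676637957, 'cy': 205.1139076177781, 'tool_from_camera': array([[-8.23149506e-04, -9.63726925e-01, -2.66888995e-01,
         7.30361377e+01],
       [ 9.99999042e-01, -4.96287574e-04, -1.29215901e-03,
        -8.59342778e-01],
       [ 1.11283473e-03, -2.66889803e-01,  9.63726411e-01,
        -1.54124807e+02],
       [ 0.00000000e+00,  0.00000000e+00,  0.00000000e+00,
         1.00000000e+00]])}
```

View pics/top0.png

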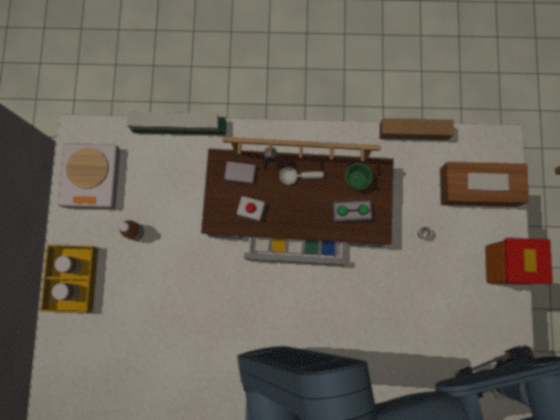

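View pics/side0.png

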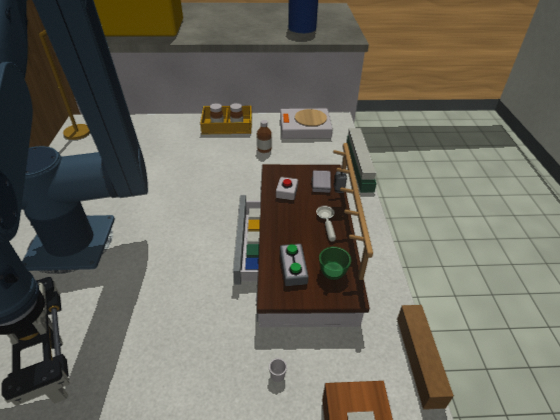

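The top view shows the lock unit at px (352,210) with green buttons near (342,211) and (364,210). The red call unit is at (250,208), and the open drawer front runs from (246,260) to (348,264). The ledge's front edge goes from (203,235) to (392,243). The side view agrees, with the buttons at (292,250) and (295,268).

```bash
cat > h.py <<'E'
import numpy as np,cv2
from cell import *
from scipy.spatial.transform import Rotation as R
def ray(n,uv):
    i=camera_info(n);f=210/np.tan(np.radians(i["vfov"])/2)
    d=np.array([(uv[0]-i["cx"])/f,(uv[1]-i["cy"])/f,1.])
    if n=="wrist":
        s=sense();q=s["ee_rot"];r=np.hypot(d[0],d[1])
        d=np.array([*(d[:2]/r*np.sin(r)),np.cos(r)])
        T=np.eye(4);T[:3,:3]=R.from_quat(q,scalar_first=True).as_matrix();T[:3,3]=s["ee_pos"]
        T=T@i["tool_from_camera"]
    else:T=np.array(i["T"])
    return T[:3,3],T[:3,:3]@d
def onz(n,uv,z):
    o,d=ray(n,uv);return o+d*(z-o[2])/d[2]
def tri(rs):
    A=0;b=0
    for o,d in rs:
        d=d/np.linalg.norm(d);P=np.eye(3)-np.outer(d,d);A=A+P;b=b+P@o
    return np.linalg.solve(A,b)
def blobs(im,lo,hi,amin=30):
    m=cv2.inRange(cv2.cvtColor(im,cv2.COLOR_RGB2HSV),lo,hi)
    n,_,st,c=cv2.connectedComponentsWithStats(m)
    return [(st[k].tolist(),c[k].round(1)) for k in range(1,n) if st[k][4]>=amin],m
E
python3 - <<'E'
from h import *
t=cv2.imread("pics/top0.png")[:,:,::-1];s=cv2.imread("pics/side0.png")[:,:,::-1]
for n,im in(("top",t),("side",s)):
    b,_=blobs(im,(45,130,60),(85,255,255),25)
    for x in b: print(n,x,onz(n,x[1],132).round(1))
b,m=blobs(t,(0,60,10),(20,255,110),2000);
for x in b: print('ledge',x)
c=max(cv2.findContours(m,0,2)[0],key=cv2.contourArea)
p=cv2.approxPolyDP(c,6,True)[:,0];print([(q.tolist(),onz("top",q,90).round(0)[:2].tolist()) for q in p])
for uv in((246,262),(348,265),(246,254),(349,257)):print(uv,onz("top",uv,68).round(1))
big=lambda im,x,y,w,h,k:cv2.resize(im[y:y+h,x:x+w,::-1],None,fx=k,fy=k,interpolation=cv2.INTER_CUBIC)
cv2.imwrite("pics/c1.png",cv2.convertScaleAbs(big(t,195,140,205,135,3.8),alpha=1.8))
E
```

```text
top ([339, 207, 8, 8, 49], array([342.5, 210.4])) [ 630.3 -163.   132. ]
top ([359, 206, 9, 8, 52], array([363. , 209.4])) [ 634.8 -221.6  132. ]
side ([287, 244, 10, 9, 65], array([291.6, 248.3])) [ 632.8 -166.   132. ]
side ([323, 261, 22, 16, 217], array([332.8, 269. ])) [ 726.1 -234.7  132. ]
side ([290, 263, 11, 9, 73], array([295.1, 266.9])) [ 637.4 -225.4  132. ]
ledge ([202, 140, 191, 113, 13425], array([297. , 196.6]))
ledge ([440, 162, 90, 45, 3081], array([483.4, 184.6]))
[([209, 149], [815.0, 237.0]), ([202, 232], [562.0, 244.0]), ([271, 237], [553.0, 41.0]), ([273, 252], [509.0, 34.0]), ([275, 238], [550.0, 29.0]), ([285, 240], [545.0, -0.0]), ([281, 252], [510.0, 10.0]), ([286, 238], [551.0, -3.0]), ([391, 242], [548.0, -309.0]), ([392, 159], [798.0, -314.0]), ([370, 158], [799.0, -248.0]), ([378, 149], [828.0, -272.0]), ([225, 140], [845.0, 190.0]), ([232, 150], [814.0, 167.0])]
(246, 262) [479.5 113.1  68. ]
(348, 265) [ 479.1 -187.3   68. ]
(246, 254) [503.1 114.1  68. ]
(349, 257) [ 502.7 -190.1   68. ]
```

View pics/c1.png

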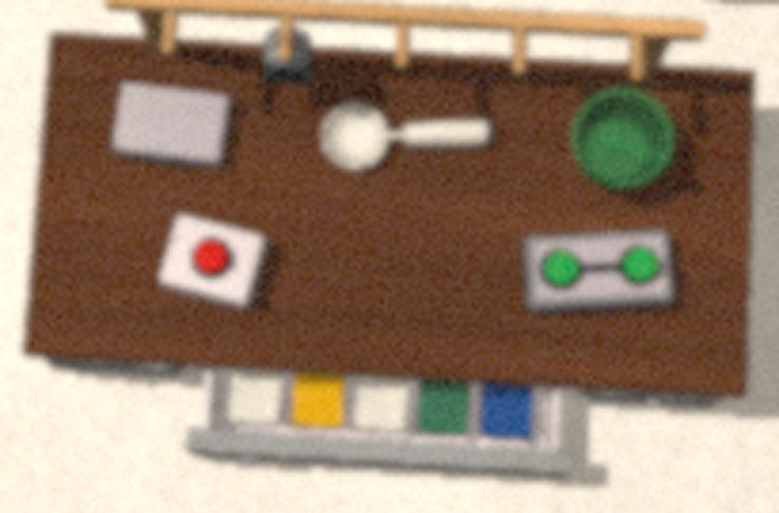

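Cabinet yaw is about -0.025 with its front centre near (555,-34). The drawer face sits at x≈480 and y≈-37. Buttons: A ≈ (631,-164), B ≈ (636,-223); they come out 59 mm apart in both views, which fits the given 60. I'll go in front of the drawer at a safe height and look from there.

Request:
carry_out --pt "0 2.5 5.5 0 0 0 -0.05" --pt "0 5 11 0 0 0 -0.1" --pt "0 8 17 0 0 0 -0.16" --pt "0 10.5 23 0 0 0 -0.21" --pt "0 13 29 0 0 0 -0.27" --pt "0 16 35 0 0 0 -0.32" --pt "0 19 41 0 0 0 -0.38" --pt "0 21 46.5 0 0 0 -0.43"

```text
t: 1.1
ee_pos: [422.3, -52.0, 229.6]
ee_rot: [0.0, 1.0, -0.013, 0.0]
ft_force: [1.0, -0.3, 0.2]
grip_width: 0.502
finger_force: 0.0
```

```bash
python3 - <<'E'
from h import *
s=sense();im=read_camera("wrist");cv2.imwrite("pics/w1.png",im[:,:,::-1])
print(s["t"],s["ee_pos"],R.from_quat(s["ee_rot"],scalar_first=True).as_matrix().round(3),s["grip_width"],s["ft_force"])
E
```

```text
1.1 [422.31546563 -52.02595581 229.62096473] [[ 1.    -0.026  0.   ]
 [-0.026 -1.    -0.   ]
 [ 0.     0.    -1.   ]] 0.5016584483229669 [ 1.00199802 -0.31436092  0.1549279 ]
```

View pics/w1.png

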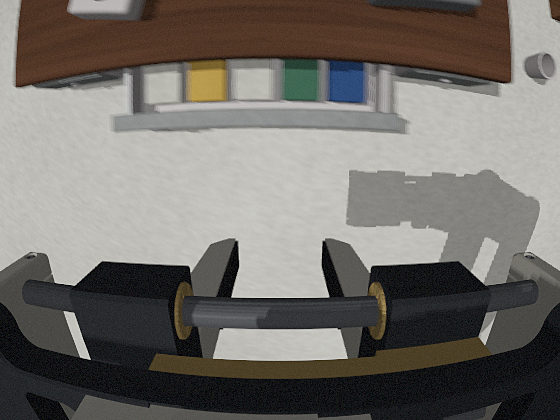

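The wrist picture shows the drawer front from (113,122) to (406,124), with its top strip around rows 112–125. The ledge front edge runs from (16,85) to (511,80), and both fingers hang clear of it below.

```bash
python3 - <<'E'
from h import *
for uv in((114,115),(406,116),(114,130),(260,112),(260,127),(406,131)):print(uv,onz("wrist",uv,68).round(1))
for uv in((16,86),(511,81),(260,62)):print("ledge",uv,onz("wrist",uv,90).round(1))
E
```

```text
(114, 115) [511.2 129.3  68. ]
(406, 116) [ 499.2 -171.8   68. ]
(114, 130) [495.3 130.5  68. ]
(260, 112) [502.2 -25.8  68. ]
(260, 127) [487.6 -25.4  68. ]
(406, 131) [ 483.9 -172.    68. ]
ledge (16, 86) [563.7 256.4  90. ]
ledge (511, 81) [ 546.4 -291.7   90. ]
ledge (260, 62) [547.5 -28.4  90. ]
```

Request:
carry_out --pt "0 0 1 -5 0 0 0" --pt "0 0 2 -10 0 0 0" --pt "0 0 2.4 -15 0 0 0" --pt "0 0 2.4 -18 0 0 0" --pt "0 2 2.4 -18 0 0 0" --pt "0 3.5 2.4 -18 0 0 0" --pt "0 4.5 2.4 -18 0 0 0" --pt "0 5.0 2.4 -18 0 0 0"

```text
t: 2.15
ee_pos: [472.5, -30.1, 50.0]
ee_rot: [0.0, 1.0, -0.012, 0.0]
ft_force: [-0.8, 0.1, -0.4]
grip_width: 0.502
finger_force: 0.0
```

Request:
carry_out --pt "0 0.5 0 0 0 0 0" --pt "0 1 0 0 0 0 0" --pt "0 1.5 0 0 0 0 0" --pt "0 2 -0.1 0 0 0 0" --pt "0 2.5 -0.1 0 0 0 0" --pt "0 3 -0.1 0 0 0 0" --pt "0 3.5 -0.1 0 0 0 0" --pt "0 3.5 -0.1 0 0 0 0"

```text
t: 3.15
ee_pos: [507.7, -31.1, 49.7]
ee_rot: [0.0, 1.0, -0.012, 0.001]
ft_force: [0.3, 0.4, -0.5]
grip_width: 0.499
finger_force: 0.0
```

Request:
carry_out --pt "0 0.4 0 0 0 0 0" --pt "0 0.8 0 0 0 0 0" --pt "0 1.2 0 0 0 0 0" --pt "0 1.5 0 0 0 0 0"

```text
t: 3.65
ee_pos: [522.1, -31.0, 49.7]
ee_rot: [0.0, 1.0, -0.012, 0.0]
ft_force: [-1.5, -1.1, 0.1]
grip_width: 0.5
finger_force: 0.8
```

```bash
python3 - <<'E'
from h import *
s=sense();im=read_camera("wrist");cv2.imwrite("pics/w2.png",im[:,:,::-1])
print(s["ee_pos"],s["ft_force"])
E
```

```text
[522.06077855 -31.01349213  49.66171398] [-1.5350683  -1.13784873  0.06554971]
```

View pics/w2.png

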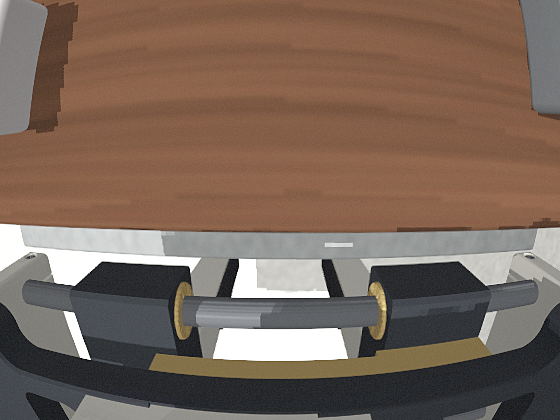

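The fingers touch the drawer front at rows 232–258. The drawer is nearly closed against the ledge's front edge at row 228. I'll push on in small steps until it reaches the hard stop.

Request:
carry_out --pt "0 0.2 0 0 0 0 0" --pt "0 0.4 0 0 0 0 0" --pt "0 0.6 0 0 0 0 0" --pt "0 0.7 0 0 0 0 0" --pt "0 0.7 0 0 0 0 0"

```text
t: 4.32
ee_pos: [524.9, -30.7, 49.4]
ee_rot: [-0.0, 1.0, -0.012, -0.004]
ft_force: [-13.9, -2.8, 9.7]
grip_width: 0.499
finger_force: 6.5
```

The hard stop gives 14 N against about 1.5 N of friction, so the drawer is shut. Next I back off, rise, and move above the lock unit.

Request:
carry_out --pt "0 -3 0 0 0 0 0" --pt "0 -6 0 1 0 0 0" --pt "-0.09 -6 0 6 0 0 0" --pt "-0.09 -6 0 12 0 0 0" --pt "-0.09 -6 0 17 0 0 0" --pt "-0.09 -3 -4 17.5 0 0 0.03" --pt "-0.09 1 -8 17.5 0 0 0.06" --pt "-0.09 5 -12 17.5 0 0 0.1"

```text
t: 5.32
ee_pos: [580.5, -152.0, 225.6]
ee_rot: [0.0, 0.999, 0.039, 0.001]
ft_force: [-0.2, -0.4, 1.2]
grip_width: 0.455
finger_force: 0.0
```

```bash
python3 - <<'E'
from h import *
s=sense();im=read_camera("wrist");cv2.imwrite("pics/w3.png",im[:,:,::-1])
print(s["ee_pos"],s["ft_force"],s["grip_width"])
b,_=blobs(im,(45,120,50),(85,255,255),60)
for x in b: print(x,onz("wrist",x[1],132).round(1))
E
```

```text
[ 580.52372878 -152.02897002  225.56208887] [-0.15082207 -0.36295991  1.17396288] 0.45453925764149916
([286, 127, 36, 34, 826], array([302.6, 143.8])) [ 638.9 -170.4  132. ]
([359, 129, 31, 32, 728], array([374.8, 145.4])) [ 643.2 -227.   132. ]
```

View pics/w3.png

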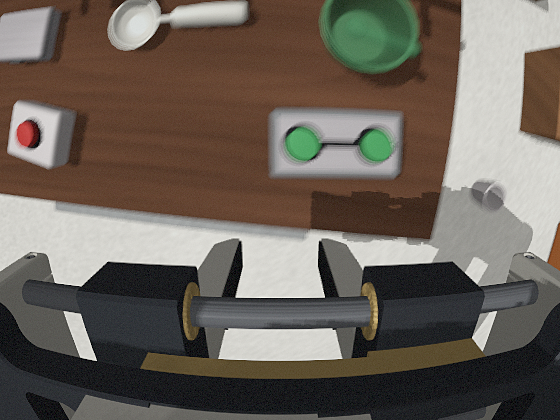

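The wrist view shows the green buttons at px (303,144) and (375,145), and the drawer flush under the ledge. Wrist positions differ from the fixed cameras by about 7 mm. I'll check the wrist calibration against the fingertips, whose tool coordinates are known, seen at (238,240) and (322,240).

```bash
python3 - <<'E'
from h import *
i=camera_info("wrist");f=210/np.tan(np.radians(i["vfov"])/2);C=np.linalg.inv(i["tool_from_camera"])
def proj(p):
    c=C[:3,:3]@p+C[:3,3];r=np.hypot(c[0],c[1]);th=np.arctan2(r,c[2]);return (c[:2]/r*th*f+[i["cx"],i["cy"]]).round(1)
w=.4545*93/2
for x in(-7.5,7.5):
  for y in(-w-17.5,-w,w,w+17.5):print(x,round(y,1),proj(np.array([x,y,11.])))
s=sense();Rt=R.from_quat(s["ee_rot"],scalar_first=True).as_matrix()
print("tool x ang",np.arctan2(Rt[1,0],Rt[0,0]))
# shut drawer/ledge checks: red button
im=cv2.imread("pics/w3.png")[:,:,::-1];t=cv2.imread("pics/top0.png")[:,:,::-1]
for n,a in(("wrist",im),("top",t),("side",cv2.imread("pics/side0.png")[:,:,::-1])):
  for x in blobs(a,(0,170,90),(5,255,255),20)[0]:print(n,x,onz(n,x[1],132).round(1))
E
```

```text
-7.5 -38.6 [213.3 263.5]
-7.5 -21.1 [243.7 264.1]
-7.5 21.1 [318.7 264. ]
-7.5 38.6 [349.  263.4]
7.5 -38.6 [211.4 239.1]
7.5 -21.1 [242.6 239.5]
7.5 21.1 [319.8 239.4]
7.5 38.6 [351. 239.]
tool x ang 0.07636442457742025
wrist ([17, 121, 17, 25, 141], array([ 24.7, 134.5])) [640.6  88.9 132. ]
top ([247, 204, 7, 8, 40], array([250. , 207.4])) [631.9 102.6 132. ]
top ([505, 239, 47, 45, 1473], array([527.1, 260.9])) [ 500.3 -681.3  132. ]
side ([283, 179, 8, 6, 33], array([286.8, 181.5])) [635.2  99.  132. ]
```

Projected fingertips land within 1–2 px of where they're seen, so the wrist camera is good up close. The tool yaw already matches the button line at 0.076. I'll go to 20 mm above the caps and look again.

Request:
carry_out --pt "-0.09 2 -1.5 -1 0 0 0" --pt "-0.09 4 -3 -2.5 0 0 0" --pt "-0.09 5.5 -4.3 -4.5 0 0 0" --pt "-0.09 5.5 -4.3 -6 0 0 0" --pt "-0.09 5.5 -4.3 -6 0 0 0"

```text
t: 6.0
ee_pos: [632.5, -192.9, 163.0]
ee_rot: [-0.001, 0.999, 0.038, -0.002]
ft_force: [-0.0, -0.5, -0.3]
grip_width: 0.457
finger_force: 0.0
```

```bash
python3 - <<'E'
from h import *
s=sense();im=read_camera("wrist");cv2.imwrite("pics/w4.png",im[:,:,::-1])
sd=read_camera("side");cv2.imwrite("pics/s4.png",cv2.resize(sd[200:320,210:370,::-1],None,fx=4.5,fy=4.5,interpolation=cv2.INTER_CUBIC))
print(s["ee_pos"],s["ft_force"],s["grip_width"])
b,_=blobs(im,(45,120,50),(85,255,255),60)
for x in b: print(x,onz("wrist",x[1],132).round(1))
E
```

```text
[ 632.46366095 -192.85289626  162.97191949] [-0.02734332 -0.49396319 -0.33706908] 0.45693232401961115
([211, 212, 43, 40, 1022], array([233.2, 229.2])) [ 636.7 -163.4  132. ]
([307, 212, 42, 39, 1033], array([327.1, 228.9])) [ 641.2 -221.1  132. ]
```

View pics/w4.png

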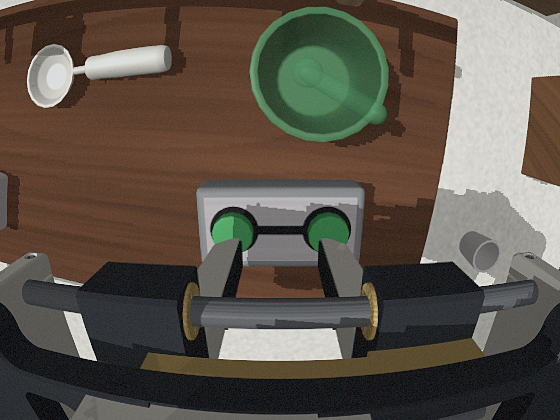

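View pics/s4.png

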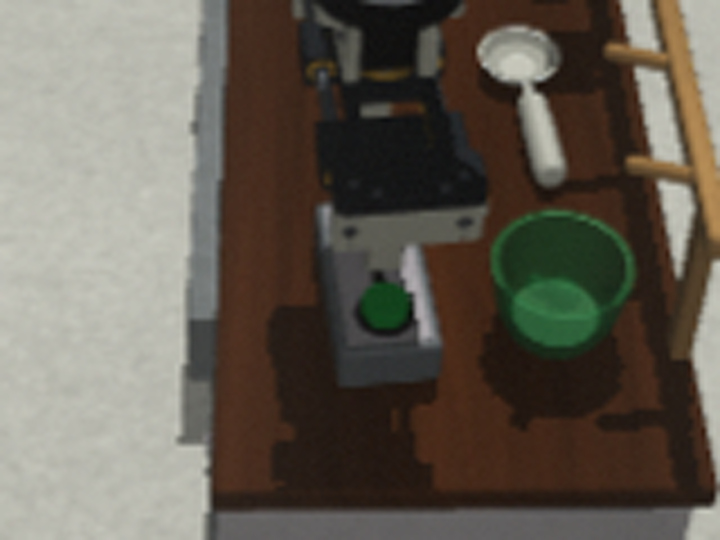

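The caps sit at px (233,231) and (327,231), directly ahead of and under the fingertips at (242,240) and (320,240). That puts the button centre near (637,-192). In the side crop the gripper is over the unit with clearance to the mortar. A small correction, partial lowering, and then check it has settled.

Request:
carry_out --pt "-0.09 0.1 0.2 -0.5 0 0 0" --pt "-0.09 0.1 0.2 -1 0 0 0" --pt "-0.09 0.1 0.2 -1 0 0 0" --pt "-0.09 0.1 0.2 -1 0 0 0"

```text
t: 6.6
ee_pos: [634.8, -192.0, 154.8]
ee_rot: [0.0, 0.999, 0.038, 0.0]
ft_force: [0.1, 0.3, -0.1]
grip_width: 0.458
finger_force: 0.0
```

Request:
carry_out --pt "-0.09 0.15 0 -0.4 0 0 0" --pt "-0.09 0.15 0 -0.8 0 0 0" --pt "-0.09 0.15 0 -1.2 0 0 0" --pt "-0.09 0.15 0 -1.6 0 0 0" --pt "-0.09 0.15 0 -2.0 0 0 0" --pt "-0.09 0.15 0 -2.4 0 0 0" --pt "-0.09 0.15 0 -2.5 0 0 0" --pt "-0.09 0.15 0 -2.5 0 0 0"

```text
t: 7.6
ee_pos: [636.3, -192.0, 135.0]
ee_rot: [0.001, 0.999, 0.038, 0.001]
ft_force: [-9.8, 3.7, 27.1]
grip_width: 0.459
finger_force: 13.6
```

```bash
python3 - <<'E'
from h import *
s=sense();print(s["ee_pos"],s["ee_rot"],s["ft_force"],s["moment"])
im=read_camera("wrist");cv2.imwrite("pics/w5.png",cv2.resize(im[170:280,180:380,::-1],None,fx=3.5,fy=3.5))
E
```

```text
[ 636.32384939 -191.95834965  134.99719096] [9.43725672e-04 9.99273937e-01 3.80646762e-02 1.33742729e-03] [-9.82090803  3.67916145 27.11462779] [ 0.87746948  1.93778157 -0.01376707]
```

View pics/w5.png

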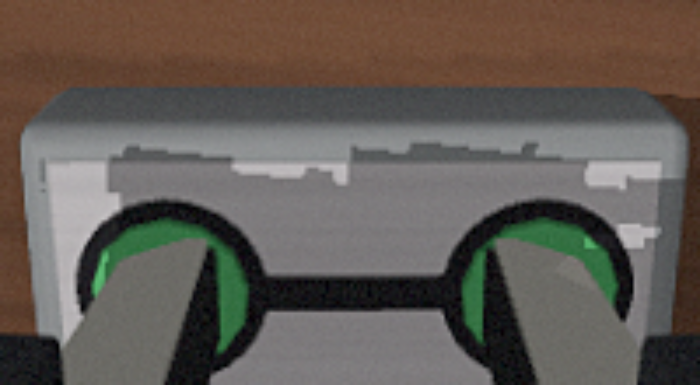

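Both fingertips are well within the caps, and both caps are pushed down nearly level with the housing. TCP z is 135.0, the height expected at the stop, with 27 N. Holding for three seconds.

Request:
carry_out --pt "-0.09 0 0 0 0 0 0" --pt "-0.09 0 0 0 0 0 0" --pt "-0.09 0 0 0 0 0 0" --pt "-0.09 0 0 0 0 0 0" --pt "-0.09 0 0 0 0 0 0" --pt "-0.09 0 0 0 0 0 0" --pt "-0.09 0 0 0 0 0 0" --pt "-0.09 0 0 0 0 0 0"

```text
t: 8.65
ee_pos: [636.3, -191.9, 135.0]
ee_rot: [0.001, 0.999, 0.038, 0.001]
ft_force: [-10.5, 4.1, 27.3]
grip_width: 0.458
finger_force: 13.6
```

Request:
carry_out --pt "-0.09 0 0 0 0 0 0" --pt "-0.09 0 0 0 0 0 0" --pt "-0.09 0 0 0 0 0 0" --pt "-0.09 0 0 0 0 0 0" --pt "-0.09 0 0 0 0 0 0" --pt "-0.09 0 0 0 0 0 0" --pt "-0.09 0 0 0 0 0 0" --pt "-0.09 0 0 0 0 0 0"

```text
t: 9.65
ee_pos: [636.3, -192.0, 135.0]
ee_rot: [0.001, 0.999, 0.038, 0.001]
ft_force: [-9.8, 3.5, 26.1]
grip_width: 0.458
finger_force: 13.6
```

Request:
carry_out --pt "-0.09 0 0 0 0 0 0" --pt "-0.09 0 0 0 0 0 0" --pt "-0.09 0 0 0 0 0 0" --pt "-0.09 0 0 0 0 0 0" --pt "-0.09 0 0 0 0 0 0" --pt "-0.09 0 0 0 0 0 0" --pt "-0.09 0 0 0 0 0 0" --pt "-0.09 0 0 0 0 0 0"

```text
t: 10.65
ee_pos: [636.3, -192.0, 135.0]
ee_rot: [0.001, 0.999, 0.038, 0.001]
ft_force: [-11.3, 4.7, 27.3]
grip_width: 0.455
finger_force: 13.6
```

Request:
carry_out --pt "-0.09 0 0 0.8 0 0 0" --pt "-0.09 0 0 1.6 0 0 0" --pt "-0.09 0 0 2.5 0 0 0" --pt "-0.09 0 0 4 0 0 0" --pt "-0.09 0 0 7 0 0 0" --pt "-0.09 -3 0 9 0 0 0" --pt "-0.09 -6 0 9 0 0 0" --pt "-0.09 -6 0 9 0 0 0"

```text
t: 11.65
ee_pos: [575.3, -192.0, 220.8]
ee_rot: [0.0, 0.999, 0.037, 0.0]
ft_force: [-0.5, 0.5, 0.5]
grip_width: 0.456
finger_force: 0.0
```

```bash
python3 - <<'E'
from h import *
s=sense();print(s["t"],s["ee_pos"],s["ft_force"])
im=read_camera("wrist");cv2.imwrite("pics/w6.png",im[:,:,::-1])
for x in blobs(im,(45,120,50),(85,255,255),60)[0]: print(x,onz("wrist",x[1],132).round(1))
E
```

```text
11.65 [ 575.25216845 -191.99331648  220.7704782 ] [-0.54524014  0.47131249  0.45639906]
([230, 120, 35, 34, 699], array([249. , 137.2])) [ 632.5 -164.2  132. ]
([309, 120, 35, 34, 912], array([326.2, 136.3])) [ 637.6 -221.5  132. ]
```

View pics/w6.png

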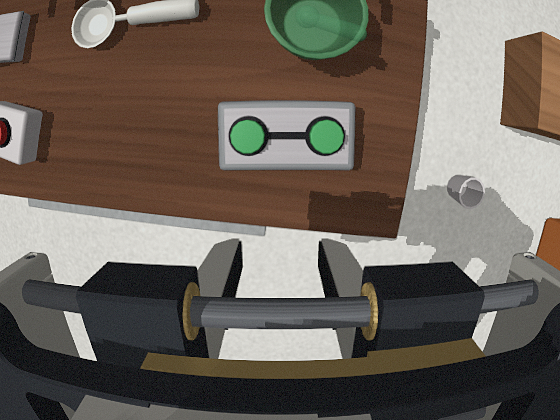

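Both caps are back up at px (248,136) and (326,136), and nothing else has moved. One numeric check of the drawer before handing in: the front strip should stand 18 mm proud of the ledge.

```bash
python3 - <<'E'
from h import *
im=cv2.imread("pics/w6.png")
for c in(120,200):
    print(c,[(r,im[r,c].tolist()) for r in range(204,244,2)])
t=read_camera("top");cv2.imwrite("pics/t7.png",t[:,:,::-1]);t=t[:,:,::-1].astype(int)
for c in(262,290,):print(c,[(r,t[r,c].tolist()) for r in range(232,252)])
E
```

```text
120 [(204, [50, 66, 97]), (206, [43, 64, 93]), (208, [46, 63, 93]), (210, [149, 150, 146]), (212, [168, 169, 166]), (214, [162, 163, 159]), (216, [161, 162, 161]), (218, [152, 150, 148]), (220, [209, 215, 216]), (222, [209, 216, 216]), (224, [212, 218, 219]), (226, [208, 213, 213]), (228, [199, 205, 204]), (230, [201, 207, 207]), (232, [205, 211, 212]), (234, [214, 219, 220]), (236, [207, 213, 214]), (238, [207, 213, 214]), (240, [209, 215, 216]), (242, [213, 219, 220])]
200 [(204, [56, 76, 109]), (206, [52, 74, 105]), (208, [57, 71, 104]), (210, [52, 70, 102]), (212, [47, 70, 100]), (214, [46, 67, 96]), (216, [50, 65, 98]), (218, [28, 52, 81]), (220, [164, 163, 160]), (222, [163, 162, 162]), (224, [159, 162, 156]), (226, [159, 159, 157]), (228, [147, 148, 144]), (230, [215, 221, 223]), (232, [212, 216, 217]), (234, [207, 212, 214]), (236, [205, 211, 212]), (238, [213, 219, 219]), (240, [213, 220, 220]), (242, [208, 214, 215])]
262 [(232, [24, 42, 63]), (233, [25, 40, 66]), (234, [30, 42, 66]), (235, [25, 36, 61]), (236, [39, 47, 63]), (237, [60, 65, 71]), (238, [87, 89, 93]), (239, [94, 98, 101]), (240, [98, 102, 104]), (241, [95, 102, 101]), (242, [91, 96, 98]), (243, [82, 85, 88]), (244, [70, 73, 76]), (245, [69, 73, 77]), (246, [83, 89, 92]), (247, [103, 111, 116]), (248, [123, 135, 142]), (249, [135, 149, 156]), (250, [137, 147, 156]), (251, [137, 147, 155])]
290 [(232, [23, 42, 61]), (233, [27, 42, 62]), (234, [21, 35, 60]), (235, [28, 38, 62]), (236, [25, 39, 60]), (237, [30, 41, 61]), (238, [39, 45, 59]), (239, [60, 66, 69]), (240, [85, 87, 90]), (241, [97, 99, 103]), (242, [97, 101, 103]), (243, [96, 100, 101]), (244, [89, 94, 95]), (245, [74, 76, 77]), (246, [58, 63, 65]), (247, [73, 77, 82]), (248, [98, 105, 112]), (249, [123, 132, 140]), (250, [135, 146, 154]), (251, [139, 150, 156])]
```

```bash
python3 - <<'E'
from h import *
for n,c,a,b in(("wrist",120,209,219),("wrist",200,219,229.3),("top",262,237,243.7),("top",290,239,245.3)):
    A=onz(n,(c,a),90);B=onz(n,(c,b),68);print(n,A.round(1),B.round(1),"protrusion",round((A-B)[0]-.03*(A-B)[1],1))
E
```

```text
wrist [555.1 -34.   90. ] [536.5 -21.4  68. ] protrusion 19.0
wrist [ 551.9 -118.2   90. ] [ 533.3 -112.9   68. ] protrusion 18.8
top [552.3  67.3  90. ] [535.   67.8  68. ] protrusion 17.4
top [548.7 -14.8  90. ] [532.5 -15.3  68. ] protrusion 16.2
```

The protrusion reads 16–19 mm against the nominal 18, so the drawer is shut.

```bash
python3 -c "
from cell import *
print(hand_in())"
```

```text
the job is handed in; nothing more can be done
None
```

The drawer is shut, both green buttons were pressed together, held for about 3 s and came back up, nothing else was touched, and the job is handed in.

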